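Dock the parts tote over the bay's sill

ROBOT

A 7-joint arm with a two-finger parallel gripper is mounted at the origin on a cart in front of the work surface, level with it; the furniture and walls round the work are solid. World frame = base frame: x ahead of the robot, y to its left, z up, the work surface at z = 0. Lengths are in mm, angles in rad, forces in N, time in s.
With the tool pointing down it reaches from about 400 to 925 mm from the base axis. Payload 4.1 kg.
Tool frame: the origin (TCP) lies on the centre line of the jaws, within the pads' length; the fingertips stand 22 mm ahead of it and the grasp point (between the pads) lies 3 mm ahead of it (tip_extent is the distance from the TCP to the fingertips, in mm); z points along the fingers, y is the direction in which the jaws open and shut (so a half turn about z gives the same grasp; the last joint's range is limited). The gripper opens to 85 mm and grips with 20 to 120 N. Pads are 22 mm wide; open, the fingers measure 114 mm over their backs; the gripper's body (76 mm by 85 mm) begins 54 mm behind the grasp point. The pads swing forward as they close: fully open they stand 13 mm farther back than shut.
Start: joints at [1.027, 0.398, 0.045, 1.537, -0.019, 1.207, -0.051], TCP at [279.719, -586.769, 253.347] pointing down, gripper open.
Joint ranges: [-2.82, 2.82], [-0.49, 2.23], [-1.37, 1.46], [0, 2.46], [-1.36, 4.5], [0.23, 2], [-2.94, 2.94]. Speed limits (rad/s): [2.57, 2.57, 3.14, 3.14, 3.14, 3.14, 3.14].

INTERFACE

Orientations are given as a unit quaternion [x, y, z, w].
In Python, from workcell import * gives the robot as it stands.
- The arm moves only by the tool arm_command, never from a script. Its argument "rows" is a list of rows, each a list of 7 numbers: the turn, a rotation vector about the tool's x, y, z in units of 8 degrees (1.0 is 8 degrees), then the shift along the tool's x, y, z in mm, then the closure in counts, from 0 (fully open) to 255 (shut). A call has 1 to 20 rows; each row is the pose to reach, as a shift and turn from the pose commanded when the call began, along the tool's axes at that moment; what a row does not reach only later rows make up. A row lasts 1/8 s, in which the tool goes at most 62.5 mm and 10.7 degrees, less where a joint would pass 70% of its speed; a pose out of reach is approached as far as the arm can. A call with a gripper value outside its range is refused whole. The fingers move at their own pace and stop on an object; the grip force is fixed at half the most. Time passes only in rows, so rows that repeat a pose let the fingers close. It gives the time, the measured TCP pose, the force and the opening at its end, in the units of the state.
- sense(): the state, without advancing time (a new reading comes with each control period).
- grab_frame(name): name is "scene" or "side" or "wrist"; returns a dict with "frame" (400x640x3 uint8, red, green, blue), "fovy" (degrees; the focal length in pixels is half the picture's height over the tangent of half this angle, whatever the lens; pixels are square), "cx", "cy" (the principal point, pixels), "cam_to_world" (4x4, takes a point from camera to world coordinates). Camera axes: x right, y down, z forward; pixel columns grow to the right and rows downward; lengths in mm; the calibration is good to about 2 mm. A picture is of the moment at which its call begins. There is no depth.
- sign_off(): hands the job in, once; it reports no verdict.
Trained networks look in a picture, given as the dict that the camera call returned (one of the last four; its "shot" number tells which), for a name from the list of things; names that differ only in an ending like _2 or _b are one class to them, and where a whole thing is asked for, a point or a joint stands for the part that bears it (a point fixed in the world has none). Each returns a list of dicts, best first, with "conf" (0 to 1); they miss things now and then, are a little off and sometimes report something else, mostly with a low value. They report only what shows in the picture. A call takes as long as a camera call. They do not tell look-alikes from the thing itself.
- spot_in(picture, target): "location" ([x, y, z] in mm, in the coordinates of the camera as it stood for that picture, good to about 4 mm: the middle of the surface that is visible of it).
- place_of(picture, target): "location" ([x, y, z] in mm, in the coordinates of the camera as it stood for that picture, good to about 4 mm: a listed point, or the origin of a listed thing).
The state is a dict: "time_s": time; "joint_positions": joint angles; "joint_vel": joint speeds; "joint_torque": joint torques, N m; "eef_pos": TCP position; "tool_rot": TCP orientation; "wrist_force": force on the tool from outside, world axes, zero at the start; "wrist_torque": the same for the moment, N m; "opening": finger opening in mm.
Only numpy, scipy, OpenCV 4.12 (cv2) and the standard library are available. Lean on these libraries where they do the work, as an engineer would, in place of code of your own. Each camera call takes 0.05 s, during which the arm holds its last target.

TASK

Put the steel packer that lies in the docking bay into the open tote. Then tip the tote's nose up (its rear ledge can be pressed down), push the nose onto the bay's sill and push the tote on over the sill without ever carrying it clear (ease off past its middle so that the nose can tip down), until its tongue is under the far lip, its tail has dropped behind the sill and it lies flat. Finally slide the bolt fully across over the ledge; leave the other loose things as they lie.

Things in the scene. Friction and masses are not known exactly. Their poses are not given: they have to be found in the camera images.
- bay: Docking bay: grey steel frame fixed on the bench, about 275 x 215 x 42 mm, bench top as its floor. x points from entry sill to far stop (the tote's travel), y left of that, z up. Origin on the bench top, where the tote's origin lies when docked (x play -5 to +6 mm). Cheeks 20 mm high, inner faces y = +-61 mm, flaring outward in front of the sill, x = -106 to -150 mm, to y = +-77 mm.
- tote: Loose open aluminium box, 160 (x) x 110 (y) x 55 mm high, walls and floor 4 mm, about 0.4 kg. Origin: centre of its underside; +x is its nose, z up. A flat ledge sticks out at the tail (-x), a thin tongue at the nose. It starts flat on the bench in front of the sill, nose roughly towards the bay. Pressing the ledge down tips it about the lower edge of its tail wall (x = -80 mm).
- tote_ledge (a point): Press point on top of the tote's ledge, behind its rib: x = -126, y = 0, z = 28 mm in the tote's frame; about 8 to 15 N tip the tote. The ledge is 6 mm thick, 90 mm wide, x = -80 to -138 mm. The rib runs across it, x = -114 to -108 mm, 10 mm high, and can be pushed forward. Axes as the tote's.
- tote_nose (a point): Lower front edge, middle, of the tote's tongue: x = +100, y = 0, z = 0 mm in the tote's frame. The tongue is 6 mm thick, 90 mm wide, level with the underside, from the nose wall at x = +80 mm. Axes as the tote's.
- packer_centre (a point): Centre of the packer, a plain steel block 30 (x) x 40 (y) x 18 mm (z), flat on the bench inside the bay. The point lies 9 mm above its underside; axes along its sides.
- bolt (a joint): Sliding bolt of the bay, m. 0 = drawn back clear of the tote, 0.045 = fully across, above the ledge between rib and tail wall. It slides along the bay's -y, stays where it is left and needs about 2 N; it can pass only when the tote is docked. It starts at or near 0.
- bolt_pin (a point): Middle of the bolt's upright pin, 12 mm in diameter, from 42 to 75 mm above the bench (point at 58 mm). At bolt 0 it is at x = -93, y = +105 mm in the bay's frame, at 0.045 at y = +60 mm. It runs over a fixed housing 42 mm high, x = -108 to -78, y = +66 to +144 mm in the bay's frame.
- alu_block: Bystander: larger aluminium block, 38 x 52 x 22 mm, loose on the bench. Origin at its underside.
- brass_slug: Bystander: brass block, 28 x 28 x 24 mm, loose on the bench. Origin at its underside.
- spanner: Bystander: spanner, 178 x 29 x 6 mm, loose on the bench.
- nut: Bystander: hexagon nut, 28 x 24 x 13 mm, loose on the bench.
- punch: Bystander: centre punch, 112 x 12 x 12 mm, loose on the bench.
- bay_sill (a point): Middle of the sill's top: a dark steel bar across the bay's entry, 14 mm high and 12 mm thick, x = -97 to -85 mm in the bay's frame. Axes as the bay's.
- bay_lip (a point): Lower front edge of the lip overhanging the bay's far end, middle: x = +86, y = 0, z = 13 mm in the bay's frame; lip top 26 mm high, slot under it to x = +110 mm. With the tote's middle past the sill its nose tips down onto the bay's floor, but only if the pusher backs off a moment: friction of a finger on the tail holds it, and the nose then rides up on the lip. Axes as the bay's.
- packer: The packer as a body, see packer_centre: steel block 30 x 40 x 18 mm, about 0.17 kg; origin at the centre of its underside.
Mind the look-alikes: they are no part of the job. Leave any pink look-alike of the packer alone.

How it is judged (in metres and radians):
On the way, in this order (a step that is already met when the one before it is completed fails the run):
1. the packer lies in the tote, released (x of packer_centre in the frame of tote between -0.076 and 0.076 m and y of packer_centre in the frame of tote between -0.051 and 0.051 m and z of packer_centre in the frame of tote between 0 and 0.035 m and contact force between the fingers and packer below 0.1 N), for 0.2 s.
2. the tote's nose is up on or above the sill, past its outer face, while its tail is still outside (x of tote_nose in the frame of bay above -0.093 m and height (world z) of tote_nose above 0.012 m and x of tote in the frame of bay below -0.06 m), for 0.1 s.
3. the tote lies flat in the bay, tongue under the lip and tail behind the sill (x of tote in the frame of bay between -0.009 and 0.009 m and y of tote in the frame of bay between -0.008 and 0.008 m and height (world z) of tote below 0.005 m and angle between tote's own z axis and vertical below 0.03 rad), for 0.2 s.
At the end, for the whole second after the job is handed in: The tote lies at rest in the bay, its origin within 9 mm along x and 8 mm along y of the bay's origin, under 5 mm above the bench and tilted less than 0.03 rad; the packer lies in the tote (centre less than 35 mm above the tote's underside); the bolt is at least 35 mm across (all of step 3 and value of joint bolt above 0.035 m and x of packer_centre in the frame of tote between -0.076 and 0.076 m and y of packer_centre in the frame of tote between -0.051 and 0.051 m and z of packer_centre in the frame of tote between 0 and 0.035 m and linear speed of tote below 0.02 m/s); the robot touches nothing.
It fails at once if the tote is carried: nose and tail both lifted clear, the nose edge over 22 mm and the ledge point over 55 mm above the bench, or its middle over 50 mm (height (world z) of tote above 0.05 m or (height (world z) of tote_nose above 0.022 m and height (world z) of tote_ledge above 0.055 m)).
It fails at once if the tote is tipped by more than 0.6 rad (angle between tote's own z axis and vertical above 0.6 rad).
It fails at once if one of the loose bystanders is moved by more than 30 mm (distance of any of alu_block, brass_slug, spanner, nut, punch from where it was at the start of the episode above 0.03 m).
It also fails if it takes over 70 s, if anything falls off the work surface, if the arm or the gripper's body presses on something with over 40 N, if the wrist force passes 120 N, or if a joint passes its speed limit or range.

## Working session

There is one attempt and no reset: what is moved stays moved. The work goes in short steps, Python scripts to look and compute and a tool call to move; the robot and the scene stay as the last step left them, time stands still between calls to the robot, and variables do not carry over. Pictures are saved under pics/ and viewed, and the job is handed in when it is done.

Besides the shell and the picture viewer there is one more tool, called after "Call:" by a JSON object that holds its "op" and its "data", one argument or row to a line. arm_command: Moves the arm, as the interface text tells. Its arguments: {"type":"object","properties":{"rows":{"type":"array","items":{"type":"array","items":{"type":"number"}}}},"required":["rows"]}

```bash
ls; mkdir -p pics
cat > h.py <<'E'
from workcell import *
import numpy as np, cv2
from scipy.spatial.transform import Rotation as R
def save(d,n): cv2.imwrite(f'pics/{n}.png', cv2.cvtColor(d['frame'],cv2.COLOR_RGB2BGR))
def w(d,p): return (np.array(d['cam_to_world'])@np.r_[p,1])[:3]
def K(d):
    f=200/np.tan(np.radians(d['fovy'])/2); return f,d['cx'],d['cy']
def pix(d,P):
    c=np.linalg.inv(d['cam_to_world'])@np.r_[P,1]; f,cx,cy=K(d); return np.array([cx+f*c[0]/c[2],cy+f*c[1]/c[2]])
def ray(d,u,v,z):
    f,cx,cy=K(d); M=np.array(d['cam_to_world']); r=M[:3,:3]@np.array([(u-cx)/f,(v-cy)/f,1]); o=M[:3,3]
    return o+r*(z-o[2])/r[2]
E
python3 - <<'E'
from h import *
s=sense(); print(s['time_s'],s['eef_pos'],s['tool_rot'],s['opening'],s['wrist_force'])
for c in ('scene','side'):
    d=grab_frame(c); save(d,c+'0'); print(c,d['fovy'],d['cx'],d['cy'],np.round(d['cam_to_world'],3).tolist())
    for t in ['bay','tote','tote_ledge','tote_nose','packer_centre','bolt_pin','bay_sill','bay_lip']:
        for r in place_of(d,t)[:3]: 
            P=w(d,r['location']); print(t,round(r['conf'],2),P.round(0),pix(d,P).round(0))
E
```

```text
pics
0.0 [ 279.45795575 -586.21940762  252.25372036] [ 9.75358547e-01  2.20623571e-01 -2.74711697e-04 -9.32741785e-04] 85.18127146963201 [ 0.6760293  -0.19130435 -0.26302209]
scene 43.53884970352653 323.20347347312975 201.47070276806818 [[-0.609, -0.399, 0.686, -338.901], [-0.793, 0.28, -0.541, 700.395], [0.023, -0.873, -0.487, 712.345], [0.0, 0.0, 0.0, 1.0]]
bay 0.96 [ 523. -147.   -5.] [370. 218.]
bay 0.59 [ 516. -162.   -2.] [376. 216.]
tote 0.68 [497. 102.  -0.] [303. 250.]
tote_ledge 0.58 [487. 227.  26.] [261. 261.]
tote_nose 0.71 [507.   6.  -3.] [331. 237.]
packer_centre 0.55 [ 671. -126.   11.] [332. 194.]
packer_centre 0.45 [ 534. -340.    4.] [415. 194.]
packer_centre 0.42 [ 669. -302.    7.] [376. 180.]
bolt_pin 0.44 [619. -47.  58.] [321. 194.]
bay_sill 0.89 [510. -57.  15.] [349. 223.]
bay_sill 0.28 [616. -45.  56.] [321. 196.]
bay_lip 0.86 [ 529. -238.   10.] [392. 203.]
side 57.587754865459466 317.7542535970684 197.3944645438154 [[0.937, -0.138, 0.321, 264.718], [-0.349, -0.352, 0.868, -876.628], [-0.007, -0.926, -0.378, 453.933], [0.0, 0.0, 0.0, 1.0]]
bay 0.96 [ 521. -150.   -2.] [313. 251.]
tote 0.68 [500. 105.  -3.] [278. 212.]
tote_ledge 0.98 [484. 231.  26.] [263. 190.]
tote_ledge 0.21 [ 516. -162.    8.] [313. 250.]
tote_nose 0.7 [510.   2.   2.] [291. 224.]
packer_centre 0.83 [ 534. -343.   11.] [352. 291.]
packer_centre 0.77 [ 671. -301.   14.] [401. 265.]
packer_centre 0.61 [ 516. -164.    8.] [313. 251.]
bolt_pin 0.67 [617. -44.  57.] [333. 207.]
bolt_pin 0.16 [ 524. -149.   -0.] [314. 250.]
bay_sill 0.79 [514. -55.  19.] [299. 228.]
bay_lip 0.59 [ 535. -232.   15.] [332. 261.]
```

View pics/scene0.png

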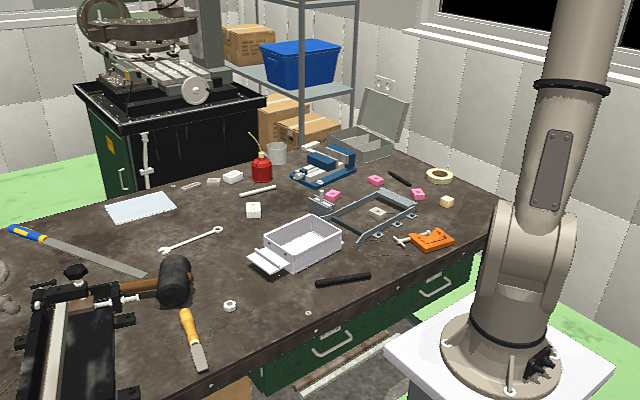

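View pics/side0.png

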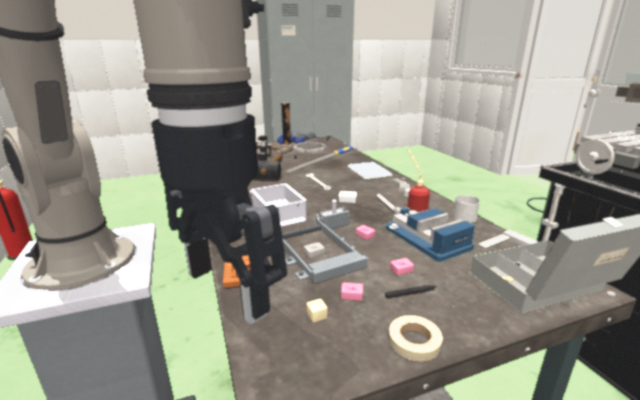

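Run:
```python
import cv2
a=cv2.imread('pics/side0.png')[170:330,240:440]; cv2.imwrite('pics/sidecrop.png',cv2.resize(a,None,fx=4,fy=3.7,interpolation=cv2.INTER_CUBIC))
```

```text
(no output)
```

View pics/sidecrop.png

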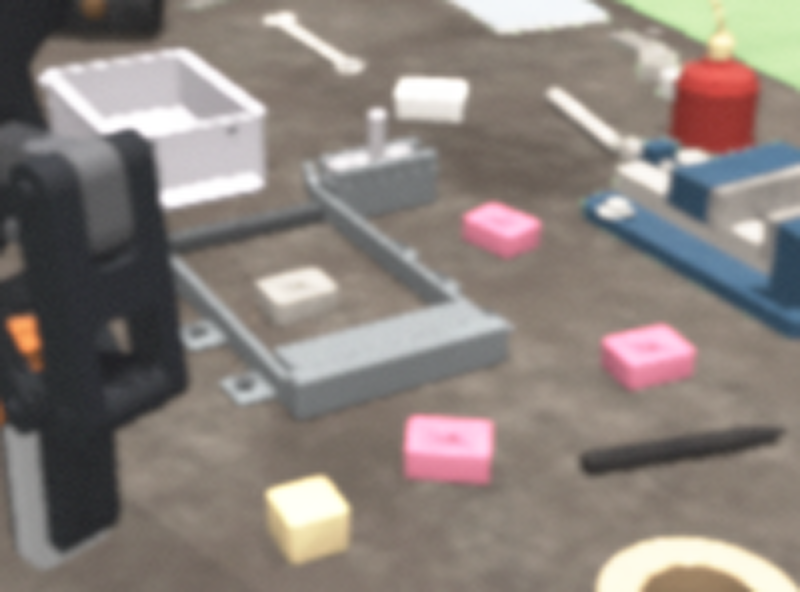

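The packer could be confused with these, by side-view pixel: pale block inside the bay (313,250), pink blocks at (352,291), (401,265) and (366,232), white alu block (347,197), and brass cube (317,310). The one inside the bay, steel-coloured, is the packer, and the crop confirms it. Next I'll move over it with the wrist camera.

```bash
cat >> h.py <<'E'
def down(yaw): # tool z down, tool y axis along world angle yaw
    y=np.array([np.cos(yaw),np.sin(yaw),0]); z=np.array([0,0,-1.]); x=np.cross(y,z); return R.from_matrix(np.c_[x,y,z])
def rel(P,Rt=None,s=None):
    s=s or sense(); R0=R.from_quat(s['tool_rot']); p=R0.inv().apply(np.array(P)-s['eef_pos'])
    rv=np.zeros(3) if Rt is None else np.degrees((R0.inv()*Rt).as_rotvec())/8
    return np.r_[rv,p].round(2)
def lin(P,Rt=None): print('row',rel(P,Rt).tolist())
E
python3 - <<'E'
from h import *
s=sense(); print(R.from_quat(s['tool_rot']).as_matrix().round(3)); 
bx=np.radians(-83.5)
for k in (0,np.pi/2,np.pi,-np.pi/2): lin([516,-163,250],down(bx+k))
d=grab_frame('wrist'); M=np.array(d['cam_to_world']); print(d['fovy'],M.round(2).tolist())
E
```

```text
[[ 0.903  0.43   0.   ]
 [ 0.43  -0.903 -0.   ]
 [-0.     0.    -1.   ]]
row [0.0, -0.0, 2.37, 395.66, -280.86, 3.32]
row [0.0, 0.0, -8.88, 395.66, -280.86, 3.32]
row [0.0, 0.0, -20.13, 395.66, -280.86, 3.32]
row [0.0, -0.0, 13.62, 395.66, -280.86, 3.32]
68.74028386673511 [[0.43, -0.86, -0.29, 352.47], [-0.9, -0.41, -0.14, -553.74], [0.0, 0.32, -0.95, 373.35], [0.0, 0.0, 0.0, 1.0]]
```

Call:
{"op": "arm_command", "data": {
  "rows": [
    [0, 0, 2.4, 395, -280, 0, 0],
    [0, 0, 2.4, 395, -280, 0, 0],
    [0, 0, 2.4, 395, -280, 0, 0],
    [0, 0, 2.4, 395, -280, 0, 0],
    [0, 0, 2.4, 395, -280, 0, 0],
    [0, 0, 2.4, 395, -280, 0, 0],
    [0, 0, 2.4, 395, -280, 0, 0],
    [0, 0, 2.4, 395, -280, 0, 0],
    [0, 0, 2.4, 395, -280, 0, 0],
    [0, 0, 2.4, 395, -280, 0, 0]
  ]
}}

```text
time_s: 2.2
eef_pos: [515.4, -164.8, 253.3]
tool_rot: [0.999, 0.055, -0.0, 0.0]
wrist_force: [1.3, -0.5, 1.5]
opening: 85.5
```

Run:
```python
from h import *
s=sense(); print(s['time_s'],s['eef_pos'],s['joint_positions'])
d=grab_frame('wrist'); save(d,'w1'); d2=grab_frame('side'); save(d2,'s1')
for dd in (d,d2):
    for t in ['bay','packer_centre','bolt_pin','bay_sill','bay_lip','tote_nose','tote']:
        for r in place_of(dd,t)[:2]: 
            P=w(dd,r['location']); print(t,round(r['conf'],2),P.round(0),pix(dd,P).round(0))
```

```text
2.2 [ 515.4107452  -164.80801211  253.27285445] [ 0.37097002  0.20788555 -0.16389034  1.79377133  0.03806844  1.14315438
 -1.26678361]
packer_centre 0.89 [ 671. -302.    8.] [461.  48.]
packer_centre 0.88 [ 528. -342.    8.] [463. 175.]
bolt_pin 0.76 [620. -49.  53.] [220.  66.]
bay_sill 0.93 [513. -62.  14.] [242. 165.]
bay_lip 0.93 [ 535. -238.   12.] [383. 162.]
tote 0.71 [499. 103.   1.] [115. 160.]
bay 0.91 [ 523. -150.   -1.] [314. 251.]
bay 0.31 [ 538. -233.   14.] [333. 261.]
packer_centre 0.82 [ 674. -297.   11.] [401. 265.]
packer_centre 0.75 [ 676. -127.   10.] [366. 232.]
bolt_pin 0.41 [617. -44.  58.] [333. 206.]
bay_sill 0.6 [514. -56.  20.] [299. 227.]
bay_lip 0.86 [ 537. -233.   18.] [333. 260.]
tote_nose 0.59 [514.   6.   3.] [292. 223.]
tote 0.77 [500. 106.  -1.] [278. 212.]
```

View pics/w1.png

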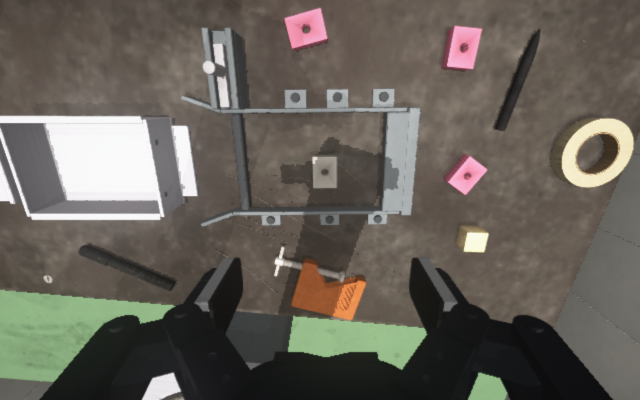

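Run:
```python
import cv2
i=cv2.imread('pics/w1.png')
cv2.imwrite('pics/c1.png',cv2.resize(i[80:240,180:440],None,fx=3,fy=3,interpolation=cv2.INTER_CUBIC))
cv2.imwrite('pics/c2.png',cv2.resize(i[80:240,0:260],None,fx=3,fy=3,interpolation=cv2.INTER_CUBIC))
```

```text
(no output)
```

View pics/c1.png

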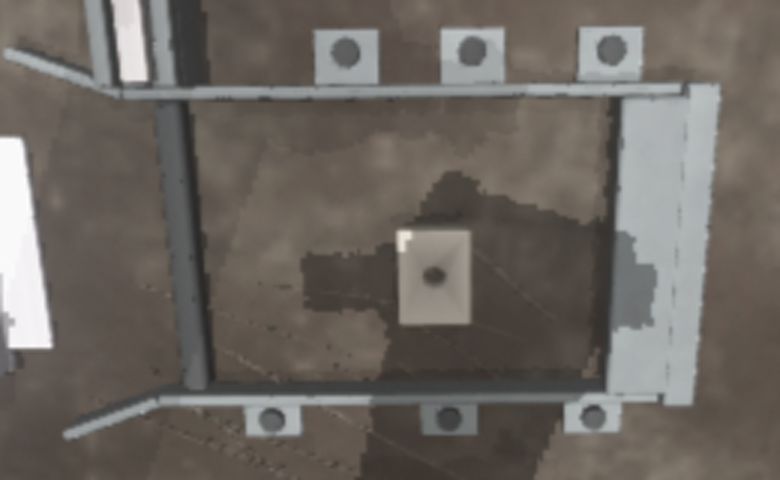

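View pics/c2.png

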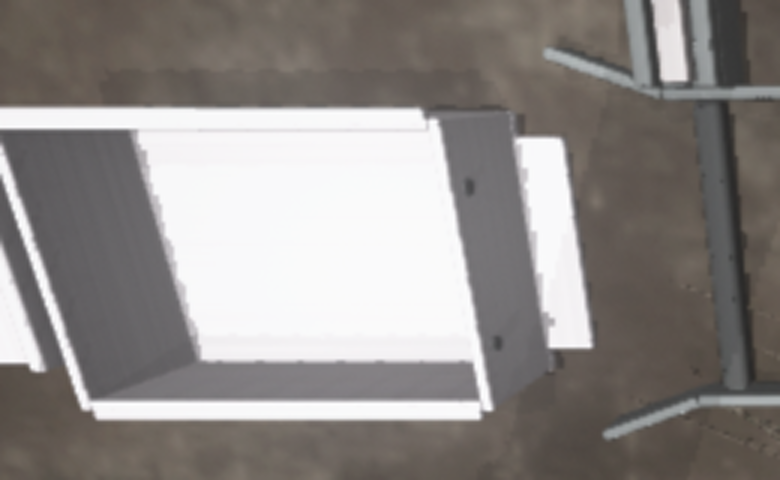

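```bash
cat > fit1.py <<'E'
from h import *
from scipy.optimize import least_squares
import sys
def fit2(pts): # pts: (world xyz at known z, local xy or None per coordinate)
    def f(q):
        c,s=np.cos(q[2]),np.sin(q[2]); r=[]
        for P,l in pts:
            dx,dy=P[0]-q[0],P[1]-q[1]; L=(c*dx+s*dy,-s*dx+c*dy)
            for a,b in zip(L,l):
                if b is not None: r.append(a-b)
        return np.array(r)
    best=least_squares(f,[pts[0][0][0],pts[0][0][1],-1.45]); return best.x,f(best.x)
E
python3 - <<'E'
from fit1 import *
d=grab_frame('wrist')
p=lambda u,v,z:ray(d,180+u/3,80+v/3,z)
q=lambda u,v,z:ray(d,u/3,80+v/3,z)
N=None
bay=[(p(200,391,20),(N,-61)),(p(605,393,20),(N,-61)),(p(130,98,20),(N,61)),(p(610,97,20),(N,61)),
(p(157,105,14),(-97,N)),(p(184,385,14),(-97,N)),(p(622,97,26),(86,N)),(p(608,392,26),(86,N))]
x,r=fit2(bay); print('bay',x.round(3),r.round(1))
t=[(q(568,140,6),(100,45)),(q(592,347,6),(100,-45)),(q(428,109,55),(80,55)),(q(490,412,55),(80,-55)),(q(90,410,55),(-80,-55))]
y,r=fit2(t); print('tote',y.round(3),r.round(1))
k=[(p(398,231,18),(-15,20)),(p(470,230,18),(15,20)),(p(471,323,18),(15,-20)),(p(399,324,18),(-15,-20))]
z,r=fit2(k); print('packer',z.round(3),r.round(1))
c,s=np.cos(x[2]),np.sin(x[2]); dd=y[:2]-x[:2]; print('tote in bay',c*dd[0]+s*dd[1],-s*dd[0]+c*dd[1],np.degrees(y[2]-x[2]))
s=sense(); print(s['eef_pos'],np.array(d['cam_to_world'])[:3,3])
E
```

```text
bay [ 525.129 -151.052   -1.46 ] [ 1.2 -0.1 -0.5 -0.5  1.1  0.8 -1.8 -0. ]
tote [497.398 101.685  -1.458] [ 2.1 -1.8 -0.7  0.1 -2.9  2.3 -1.6 -1.1  3.1  0.5]
packer [ 515.671 -165.095   -1.451] [ 0.4 -0.4 -0.3 -0.4  0.1  0.4 -0.2  0.3]
tote in bay -254.25327551157184 0.3799834270991873 0.13580592292249943
[ 515.78317527 -163.98311751  253.28924338] [ 595.96944458 -157.05562382  373.29780261]
```

Call:
{"op": "arm_command", "data": {
  "rows": [
    [0, 0, 0, 0, 1, 60, 75],
    [0, 0, 0, 0, 1, 120, 75],
    [0, 0, 0, 0, 1, 180, 75],
    [0, 0, 0, 0, 1, 210, 75],
    [0, 0, 0, 0, 1, 226, 75],
    [0, 0, 0, 0, 1, 226, 75],
    [0, 0, 0, 0, 1, 226, 255],
    [0, 0, 0, 0, 1, 226, 255],
    [0, 0, 0, 0, 1, 226, 255],
    [0, 0, 0, 0, 1, 226, 255],
    [0, 0, 0, 0, 1, 226, 255],
    [0, 0, 0, 0, 1, 226, 255]
  ]
}}

```text
time_s: 4.55
eef_pos: [517.4, -165.3, 29.2]
tool_rot: [0.998, 0.055, 0.002, 0.001]
wrist_force: [-1.1, 1.2, 6.6]
opening: 28.7
```

Call:
{"op": "arm_command", "data": {
  "rows": [
    [0, 0, 0, 0, 0, -50, 255],
    [0, 0, 0, 0, 0, -95, 255],
    [0, 0, 0, 3, -55, -95, 255],
    [0, 0, 0, 6, -110, -95, 255],
    [0, 0, 0, 8, -165, -95, 255],
    [0, 0, 0, 10, -220, -95, 255],
    [0, 0, 0, 11, -267, -95, 255],
    [0, 0, 0, 11, -267, -95, 255],
    [0, 0, 0, 11, -267, -95, 255]
  ]
}}

```text
time_s: 5.68
eef_pos: [497.5, 100.7, 122.4]
tool_rot: [0.998, 0.055, 0.0, 0.001]
wrist_force: [-0.4, -0.4, -1.1]
opening: 28.0
```

Run:
```python
from h import *
d=grab_frame('scene'); save(d,'a2'); s=sense(); print(s['eef_pos'],s['opening'],s['wrist_force'])
i=cv2.imread('pics/a2.png'); cv2.imwrite('pics/a2c.png',cv2.resize(i[150:310,200:440],None,fx=3,fy=3))
```

```text
[497.62059458  99.97219953 122.35785902] 28.16858167451091 [ 0.54226969  0.25929551 -2.25079039]
```

View pics/a2c.png

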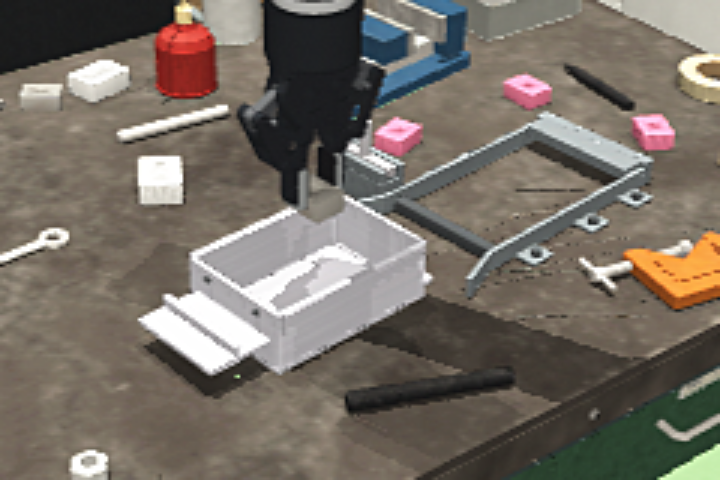

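The packer is held over the tote, at crop (322,205). Now I'll lower it and release.

Call:
{"op": "arm_command", "data": {
  "rows": [
    [0, 0, 0, 0, 0, 50, 255],
    [0, 0, 0, 0, 0, 80, 255],
    [0, 0, 0, 0, 0, 88, 255],
    [0, 0, 0, 0, 0, 88, 255],
    [0, 0, 0, 0, 0, 88, 110],
    [0, 0, 0, 0, 0, 88, 110],
    [0, 0, 0, 0, 0, 88, 110],
    [0, 0, 0, 0, 0, 88, 110],
    [0, 0, 0, 0, 0, 40, 110],
    [0, 0, 0, 0, 0, -20, 110],
    [0, 0, 0, 0, 0, -40, 110],
    [0, 0, 0, 0, 0, -40, 110]
  ]
}}

```text
time_s: 7.22
eef_pos: [498.8, 101.9, 164.0]
tool_rot: [0.998, 0.055, 0.002, -0.0]
wrist_force: [0.1, -0.4, -1.0]
opening: 48.4
```

Run:
```python
from h import *
d=grab_frame('wrist'); save(d,'w3'); d2=grab_frame('scene'); s=sense(); print(s['time_s'],s['eef_pos'],s['opening'],s['wrist_force'])
for dd in (d,d2):
    for t in ['tote','tote_ledge','tote_nose','packer_centre']:
        for r in place_of(dd,t)[:2]: 
            P=w(dd,r['location']); print(t,round(r['conf'],2),P.round(0),pix(dd,P).round(0))
```

```text
7.325 [496.78659156 101.26608057 161.28906625] 48.4478528716214 [-0.12225871 -0.18307152 -0.43742978]
tote 0.71 [498. 104.   4.] [321. 191.]
tote_ledge 0.72 [481. 226.  30.] [187. 202.]
tote_nose 0.82 [506.   0.  -2.] [424. 192.]
packer_centre 0.57 [ 672. -125.    3.] [614.  20.]
packer_centre 0.26 [499. 101.   4.] [325. 190.]
tote 0.79 [497. 103.  -1.] [302. 251.]
tote_ledge 0.6 [486. 227.  25.] [261. 261.]
tote_nose 0.92 [506.   5.   2.] [331. 235.]
tote_nose 0.7 [493.  98.  14.] [305. 246.]
packer_centre 0.71 [ 674. -125.    9.] [330. 194.]
packer_centre 0.54 [ 532. -341.    6.] [416. 194.]
```

View pics/w3.png

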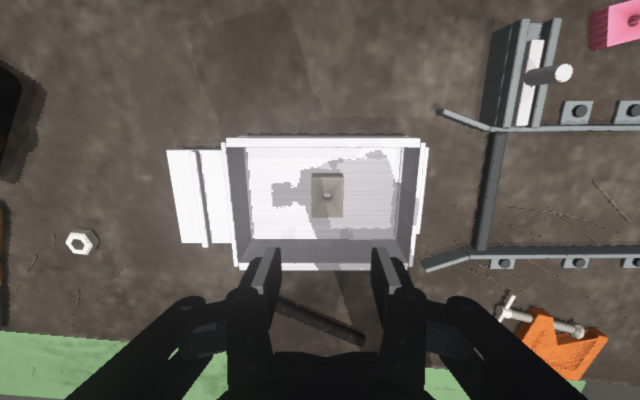

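The packer, at pixel (327,195), lies flat in the tote; the bay's sill is at (490,190). I'll re-fit the tote and bay from this view.

Run:
```python
import cv2
i=cv2.imread('pics/w3.png')
cv2.imwrite('pics/c3.png',cv2.resize(i[120:290,150:450],None,fx=2.66,fy=2.66,interpolation=cv2.INTER_CUBIC))
```

```text
(no output)
```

View pics/c3.png

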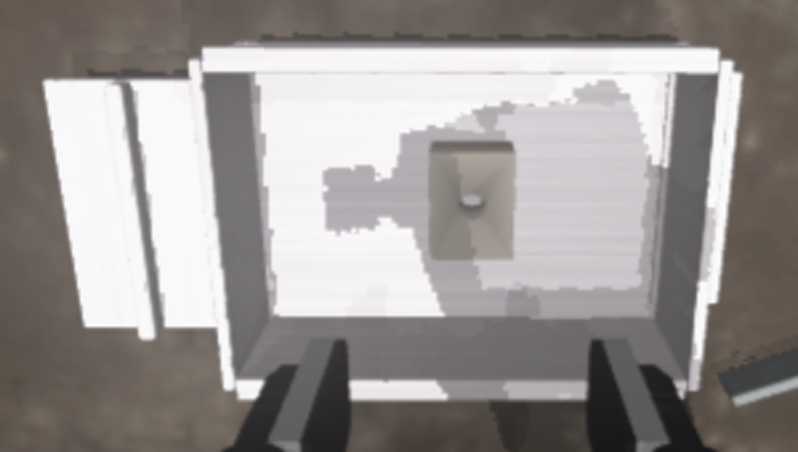

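Run:
```python
from fit1 import *
d=grab_frame('wrist')
p=lambda u,v,z:ray(d,150+u/2.66,120+v/2.66,z)
t=[(p(43,80,28),(-138,45)),(p(84,327,28),(-138,-45)),(p(740,74,6),(100,45)),(p(714,302,6),(100,-45)),
(p(190,62,55),(-80,None)),(p(228,388,55),(-80,None)),(p(733,62,55),(80,None)),(p(698,388,55),(80,None)),(p(450,48,55),(None,55)),(p(450,400,55),(None,-55))]
y,r=fit2(t); print('tote',y.round(3),r.round(1))
c,s=np.cos(y[2]),np.sin(y[2])
L=y[:2]+np.array([c,s])*-127
print('press',L)
print('yaw y axis for B', down(y[2]+np.pi/2).as_matrix().round(2).tolist())
lin([L[0],L[1],150],down(y[2]+np.pi/2)); s=sense(); print(s['eef_pos'],s['joint_positions'].round(2) if hasattr(s['joint_positions'],'round') else s['joint_positions'])
```

```text
tote [495.202 101.058  -1.464] [ 2.  -0.6  1.6  0.6 -2.3 -1.2 -2.4  0.9  1.8  2.6 -1.8 -1.6  2.9 -2.5]
press [481.71746665 227.33960898]
yaw y axis for B [[-0.11, 0.99, 0.0], [0.99, 0.11, 0.0], [0.0, 0.0, -1.0]]
row [-0.0, 0.0, -11.23, -1.83, -126.78, 11.89]
[497.44038392 101.52783977 161.90698711] [-0.03  0.25 -0.3   1.97  0.09  0.94 -1.83]
```

Call:
{"op": "arm_command", "data": {
  "rows": [
    [0, 0, -1.3, 0, -40, 0, 255],
    [0, 0, -2.6, 0, -80, 0, 255],
    [0, 0, -3.9, -1, -127, 0, 255],
    [0, 0, -5.2, -1, -127, 0, 255],
    [0, 0, -6.5, -1, -127, 0, 255],
    [0, 0, -7.8, -1, -127, 10, 255],
    [0, 0, -9.1, -1, -127, 30, 255],
    [0, 0, -10.4, -1, -127, 50, 255],
    [0, 0, -11.2, -1, -127, 85, 255],
    [0, 0, -11.2, -1, -127, 95, 255],
    [0, 0, -11.2, -1, -127, 95, 255]
  ]
}}

```text
time_s: 9.15
eef_pos: [482.5, 227.6, 67.0]
tool_rot: [0.67, 0.742, -0.0, -0.0]
wrist_force: [0.4, 0.9, 0.4]
opening: -0.0
```

Run:
```python
from h import *
d=grab_frame('wrist'); save(d,'w4'); d2=grab_frame('scene'); save(d2,'s4'); s=sense(); print(s['time_s'],s['eef_pos'],s['tool_rot'],s['opening'],s['wrist_force'],s['joint_positions'])
i=cv2.imread('pics/s4.png'); cv2.imwrite('pics/s4c.png',cv2.resize(i[150:310,200:440],None,fx=3,fy=3))
```

```text
9.25 [483.48437629 228.25544778  68.3368839 ] [6.70193146e-01 7.42186068e-01 8.74696559e-04 4.70766171e-04] -0.20064721556838558 [0.23741435 0.48108198 0.24069928] [-0.0472378   0.46718583 -0.58563035  1.97331671  0.35488399  0.80050086
 -0.73206568]
```

View pics/w4.png

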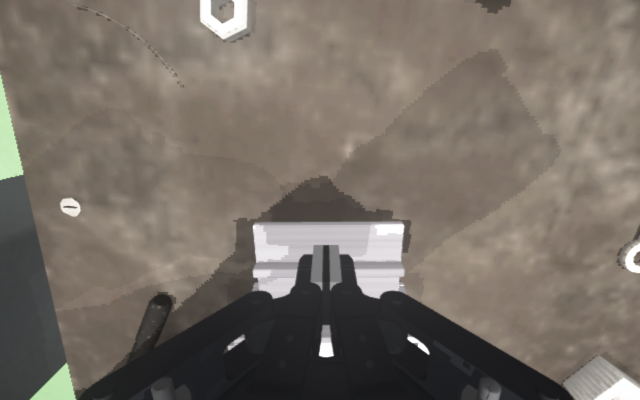

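View pics/s4c.png

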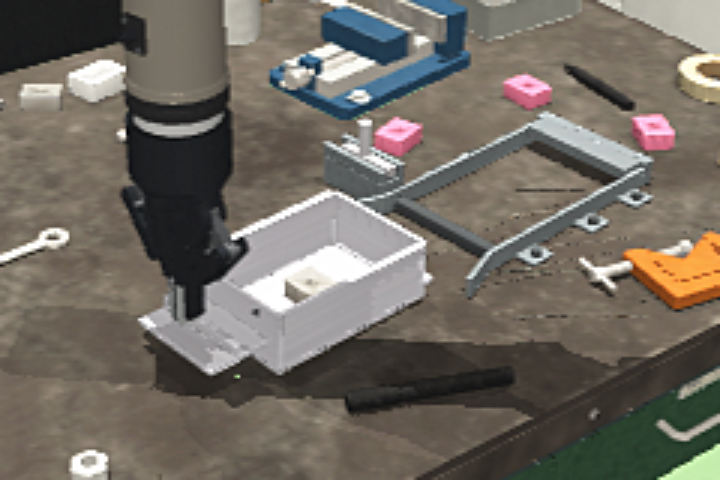

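Run:
```python
from h import *
d=grab_frame('wrist'); s=sense(); Rt=R.from_quat(s['tool_rot']); p=np.array(s['eef_pos'])
for a in (11,-11,0): print(a,pix(d,p+Rt.apply([a,0,22])).round(1))
o=lambda P:Rt.inv().apply(P-p).round(1)
print('rear edge rel',o(ray(d,253,222,28)),o(ray(d,403,221,28)))
for v in (255,260,265,270,275,280): print(v,'rib?',o(ray(d,280,v,38)),o(ray(d,280,v,28)))
i=cv2.imread('pics/w4.png'); cv2.imwrite('pics/w4c.png',cv2.resize(i[200:320,240:420],None,fx=4.4,fy=4.4,interpolation=cv2.INTER_CUBIC))
```

```text
11 [327.5 238.6]
-11 [327.5 274.4]
0 [327.5 256.9]
rear edge rel [ 13.  -44.   40.4] [13.5 44.8 40.6]
255 rib? [ -3.5 -27.4  30.4] [ -9.  -29.1  40.4]
260 rib? [ -6.7 -27.5  30.4] [-12.4 -29.3  40.4]
265 rib? [-10.  -27.7  30.4] [-16.  -29.5  40.4]
270 rib? [-13.4 -27.9  30.4] [-19.5 -29.7  40.4]
275 rib? [-16.7 -28.   30.4] [-23.1 -29.8  40.4]
280 rib? [-20.2 -28.2  30.4] [-26.8 -30.   40.4]
```

View pics/w4c.png

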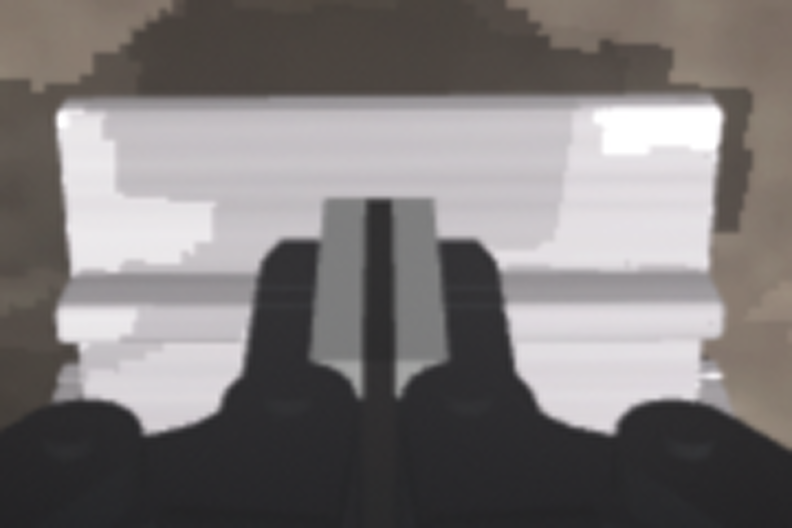

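Call:
{"op": "arm_command", "data": {
  "rows": [
    [0, 0, 0, 1, 0, 12, 255],
    [0, 0, 0, 1, 0, 17, 255],
    [0, 0, 0, 1, 0, 20, 255],
    [0, 0, 0, 1, 0, 23, 255],
    [0, 0, 0, 1, 0, 25, 255],
    [0, 0, 0, 1, 0, 25, 255],
    [0, 0, 0, 1, 0, 25, 255]
  ]
}}

```text
time_s: 10.18
eef_pos: [482.4, 232.6, 44.4]
tool_rot: [0.669, 0.743, 0.002, -0.001]
wrist_force: [-5.8, 3.7, 14.2]
opening: -0.2
```

```bash
cat > look.py <<'E'
from h import *
import sys
n=sys.argv[1]; box=[int(a) for a in sys.argv[2].split(',')]
d=grab_frame('side'); save(d,n+'_s'); d2=grab_frame('scene'); save(d2,n+'_c'); s=sense(); print(s['time_s'],np.round(s['eef_pos'],1),np.round(s['wrist_force'],1))
for dd in (d,d2):
    for t in ['tote','tote_ledge','tote_nose']:
        for r in place_of(dd,t)[:1]: 
            P=w(dd,r['location']); e=P[:2]-[524,-150]; a=-1.461; print(t,round(r['conf'],2),'bay',(np.cos(a)*e[0]+np.sin(a)*e[1]).round(0),(-np.sin(a)*e[0]+np.cos(a)*e[1]).round(0),P[2].round(0))
i=cv2.imread(f'pics/{n}_s.png')[170:290,240:420]; j=cv2.imread(f'pics/{n}_c.png')[box[1]:box[1]+120,box[0]:box[0]+180]
cv2.imwrite(f'pics/{n}.png',np.hstack([cv2.resize(i,(400,267*1)),cv2.resize(j,(400,267))]) if 0 else np.vstack([cv2.resize(i,(450,300),interpolation=cv2.INTER_CUBIC),cv2.resize(j,(450,300),interpolation=cv2.INTER_CUBIC)]))
E
python3 look.py p1 240,180
```

```text
10.275 [482.4 232.5  44.4] [-5.1  3.7 15.3]
tote 0.65 bay -261.0 0.0 10.0
tote_ledge 0.59 bay -385.0 3.0 21.0
tote_nose 0.68 bay -156.0 3.0 24.0
tote 0.77 bay -253.0 -0.0 11.0
tote_ledge 0.92 bay -384.0 2.0 21.0
tote_nose 0.74 bay -159.0 -3.0 22.0
```

View pics/p1.png

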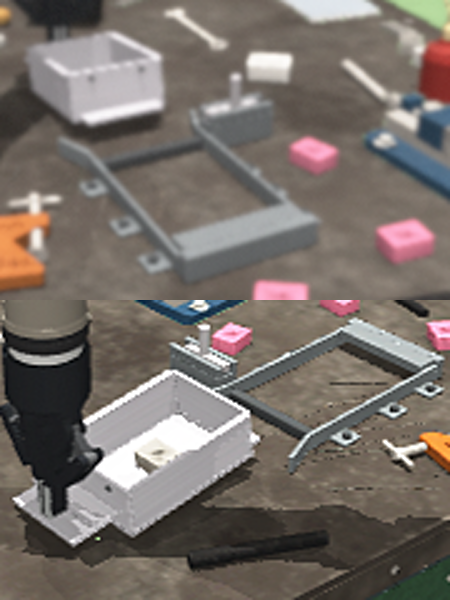

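Call:
{"op": "arm_command", "data": {
  "rows": [
    [0, 0, 0, -6, 0, 0, 255],
    [0, 0, 0, -12, 0, 0, 255],
    [0, 0, 0, -18, 0, 0, 255],
    [0, 0, 0, -24, 0, 0, 255],
    [0, 0, 0, -30, 0, 0, 255],
    [0, 0, 0, -36, 0, 0, 255],
    [0, 0, 0, -42, 0, 0, 255],
    [0, 0, 0, -48, 0, 0, 255],
    [0, 0, 0, -54, 0, 0, 255],
    [0, 0, 0, -60, 0, 0, 255],
    [0, 0, 0, -60, 0, 0, 255]
  ]
}}

```text
time_s: 11.95
eef_pos: [493.5, 178.2, 47.0]
tool_rot: [0.669, 0.744, 0.009, 0.0]
wrist_force: [-0.4, 11.1, 18.0]
opening: -0.2
```

```bash
python3 look.py p2 240,180
```

```text
12.05 [493.6 178.2  46.9] [-0.2 10.  18.8]
tote 0.83 bay -207.0 3.0 0.0
tote_ledge 0.78 bay -328.0 7.0 27.0
tote_nose 0.83 bay -100.0 5.0 15.0
tote 0.81 bay -200.0 2.0 2.0
tote_ledge 0.9 bay -328.0 6.0 23.0
tote_nose 0.59 bay -327.0 9.0 24.0
```

View pics/p2.png

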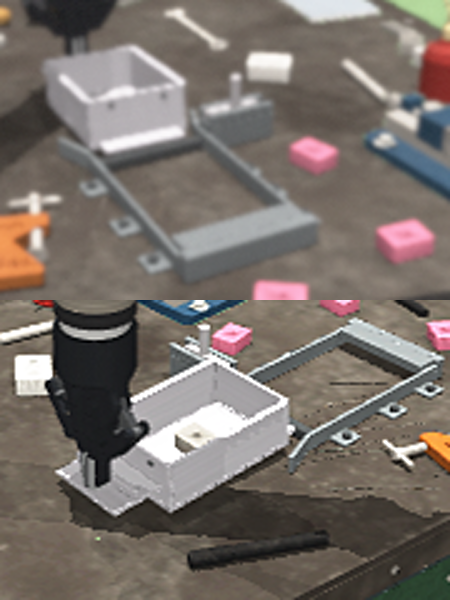

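Call:
{"op": "arm_command", "data": {
  "rows": [
    [0, 0, 0, 0, 0, 2, 255],
    [0, 0, 0, 0, 0, 5, 255],
    [0, 0, 0, -2, -1, 5, 255],
    [0, 0, 0, -7, -2, 5, 255],
    [0, 0, 0, -12, -3, 5, 255],
    [0, 0, 0, -17, -4, 5, 255],
    [0, 0, 0, -22, -4, 5, 255],
    [0, 0, 0, -24, -4, 5, 255],
    [0, 0, 0, -24, -4, 5, 255]
  ]
}}

```text
time_s: 13.48
eef_pos: [492.8, 154.7, 42.3]
tool_rot: [0.668, 0.744, 0.01, 0.001]
wrist_force: [-0.4, 11.4, 20.0]
opening: 0.1
```

```bash
python3 look.py p3 240,180
```

```text
13.575 [492.8 154.7  42.3] [-1.2 11.8 19.6]
tote 0.96 bay -181.0 8.0 14.0
tote_ledge 0.84 bay -304.0 6.0 21.0
tote_nose 0.73 bay -79.0 9.0 35.0
tote 0.74 bay -174.0 1.0 13.0
tote_ledge 0.74 bay -307.0 5.0 19.0
tote_nose 0.68 bay -78.0 2.0 30.0
```

View pics/p3.png

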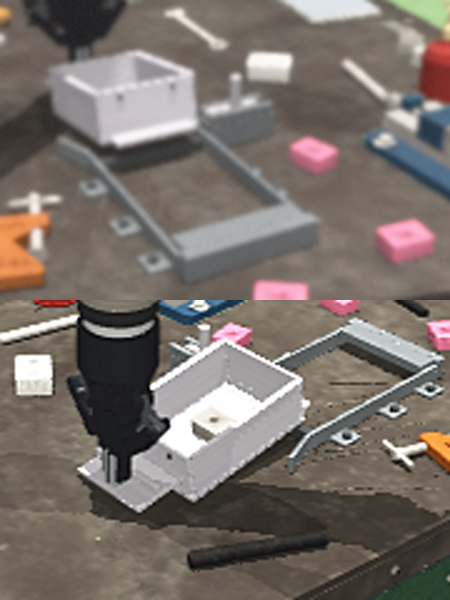

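Call:
{"op": "arm_command", "data": {
  "rows": [
    [0, 0, 0, 0, 0, -4, 255],
    [0, 0, 0, 0, 0, -8, 255],
    [0, 0, 0, 0, 0, -8, 255],
    [0, 0, 0, -6, -1, -8, 255],
    [0, 0, 0, -12, -2, -7, 255],
    [0, 0, 0, -18, -2, -7, 255],
    [0, 0, 0, -24, -2, -7, 255],
    [0, 0, 0, -30, -2, -7, 255],
    [0, 0, 0, -36, -2, -6, 255],
    [0, 0, 0, -36, -2, -6, 255]
  ]
}}

```text
time_s: 15.12
eef_pos: [490.8, 112.6, 45.0]
tool_rot: [0.669, 0.743, 0.004, -0.0]
wrist_force: [-0.4, 8.2, 12.3]
opening: 0.0
```

```bash
python3 look.py p4 250,170
python3 - <<'E'
from h import *
d=grab_frame('wrist'); save(d,'w5')
E
```

```text
15.225 [490.9 112.6  45. ] [-0.9  7.6 12. ]
tote_ledge 0.69 bay -264.0 -1.0 22.0
tote_nose 0.59 bay -37.0 8.0 24.0
tote 0.82 bay -134.0 -3.0 8.0
tote_ledge 0.71 bay -264.0 -5.0 22.0
tote_nose 0.6 bay -129.0 -4.0 21.0
```

View pics/p4.png

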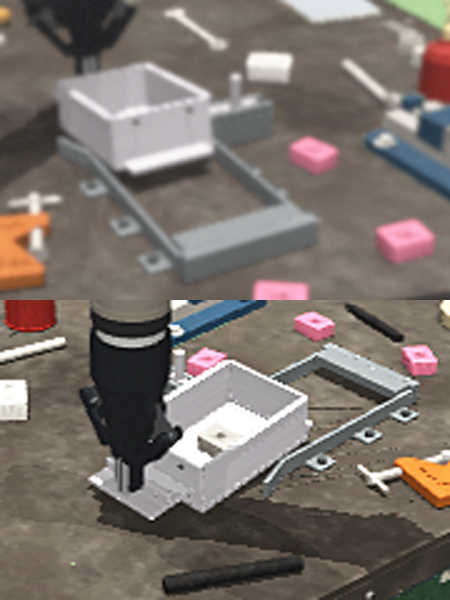

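View pics/w5.png

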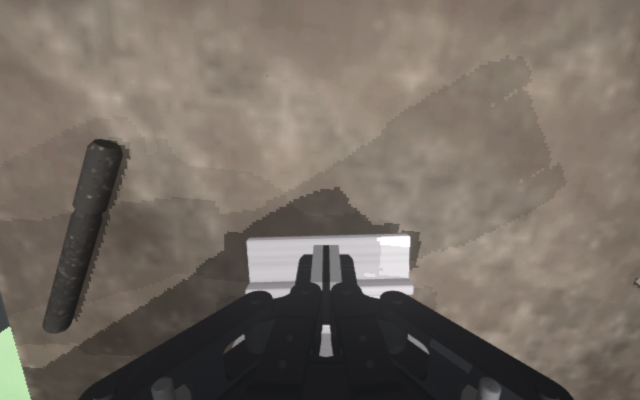

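Call:
{"op": "arm_command", "data": {
  "rows": [
    [0, 0, 0, -6, 1, 0, 255],
    [0, 0, 0, -12, 2, 0, 255],
    [0, 0, 0, -18, 3, 1, 255],
    [0, 0, 0, -24, 3, 1, 255],
    [0, 0, 0, -30, 3, 1, 255],
    [0, 0, 0, -30, 3, 1, 255]
  ]
}}

```text
time_s: 16.32
eef_pos: [496.0, 81.3, 43.1]
tool_rot: [0.67, 0.743, 0.002, -0.0]
wrist_force: [-1.3, 5.9, 8.0]
opening: 0.1
```

```bash
python3 look.py p5 260,170
```

```text
16.425 [496.   81.3  43.1] [0.7 5.8 7.9]
tote 0.64 bay -108.0 2.0 12.0
tote_ledge 0.59 bay -232.0 -1.0 18.0
tote_nose 0.66 bay -5.0 2.0 32.0
tote_ledge 0.82 bay -230.0 -0.0 19.0
tote_nose 0.56 bay -7.0 -2.0 28.0
```

View pics/p5.png

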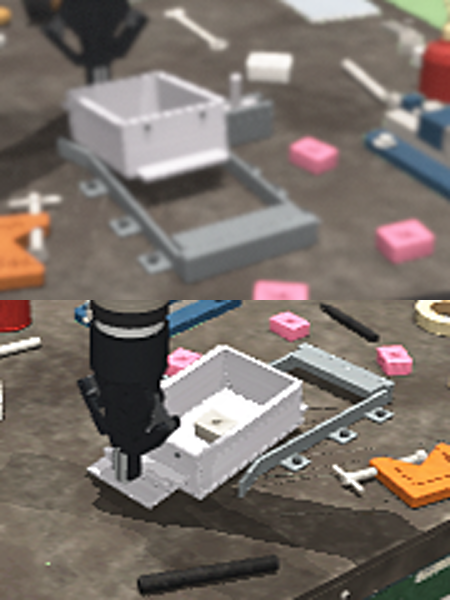

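Call:
{"op": "arm_command", "data": {
  "rows": [
    [0, 0, 0, -6, 0, 0, 255],
    [0, 0, 0, -12, 0, 0, 255],
    [0, 0, 0, -18, 0, 1, 255],
    [0, 0, 0, -24, 0, 1, 255],
    [0, 0, 0, -28, 0, 1, 255],
    [0, 0, 0, -28, 0, 1, 255]
  ]
}}

```text
time_s: 17.48
eef_pos: [497.0, 52.7, 40.7]
tool_rot: [0.67, 0.743, 0.0, -0.001]
wrist_force: [-0.5, 6.5, 1.3]
opening: -0.1
```

```bash
python3 look.py p6 260,170
```

```text
17.575 [497.   52.7  40.7] [-0.   5.2  1.6]
tote 0.62 bay -77.0 1.0 18.0
tote_ledge 0.88 bay -202.0 -3.0 15.0
tote_nose 0.76 bay 22.0 8.0 45.0
tote 0.7 bay -73.0 -3.0 18.0
tote_ledge 0.86 bay -201.0 -4.0 12.0
tote_nose 0.65 bay 19.0 -1.0 43.0
```

View pics/p6.png

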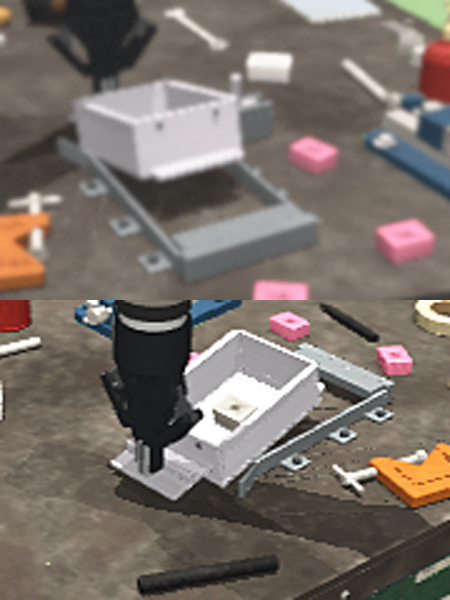

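Call:
{"op": "arm_command", "data": {
  "rows": [
    [0, 0, 0, -5, 0, 0, 255],
    [0, 0, 0, -10, 0, 0, 255],
    [0, 0, 0, -10, 0, 0, 255],
    [0, 0, 0, -2, 0, -3, 255],
    [0, 0, 0, 8, 0, -5, 255],
    [0, 0, 0, 12, 0, -5, 255],
    [0, 0, 0, 12, 0, -5, 255]
  ]
}}

```text
time_s: 18.75
eef_pos: [496.2, 63.5, 46.0]
tool_rot: [0.67, 0.743, -0.0, -0.0]
wrist_force: [-0.7, 0.3, -0.3]
opening: -0.3
```

```bash
python3 look.py p7 260,170
```

```text
18.85 [496.2  62.9  46. ] [-0.9 -0.4 -0.1]
tote 0.67 bay -66.0 2.0 12.0
tote_ledge 0.9 bay -186.0 -1.0 53.0
tote_nose 0.67 bay 37.0 6.0 1.0
tote 0.94 bay -63.0 -1.0 11.0
tote_ledge 0.69 bay -184.0 -3.0 52.0
tote_nose 0.65 bay 36.0 4.0 -1.0
```

View pics/p7.png

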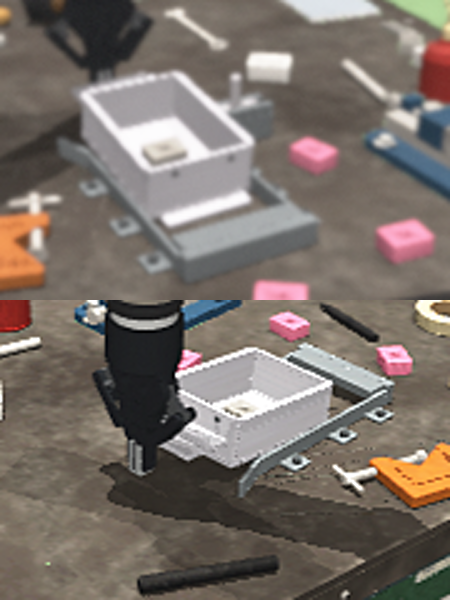

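Call:
{"op": "arm_command", "data": {
  "rows": [
    [0, 0, 0, 2, 2, -5, 255],
    [0, 0, 0, 2, 3, -11, 255],
    [0, 0, 0, -4, 3, -11, 255],
    [0, 0, 0, -9, 3, -11, 255],
    [0, 0, 0, -14, 3, -11, 255],
    [0, 0, 0, -19, 3, -11, 255],
    [0, 0, 0, -24, 3, -11, 255],
    [0, 0, 0, -29, 3, -11, 255],
    [0, 0, 0, -34, 3, -11, 255],
    [0, 0, 0, -34, 3, -11, 255]
  ]
}}

```text
time_s: 20.4
eef_pos: [503.2, 28.7, 57.3]
tool_rot: [0.67, 0.742, -0.0, 0.0]
wrist_force: [-0.5, 0.1, -0.0]
opening: 0.1
```

```bash
python3 look.py p8 270,165
```

```text
20.5 [503.3  29.   57.4] [ 0.9  0.2 -0.6]
tote 0.65 bay -35.0 3.0 9.0
tote_ledge 0.26 bay -30.0 0.0 14.0
tote_nose 0.9 bay 66.0 6.0 4.0
tote 0.62 bay -32.0 -0.0 9.0
tote_ledge 0.58 bay -154.0 -1.0 49.0
tote_nose 0.68 bay 67.0 -1.0 0.0
```

View pics/p8.png

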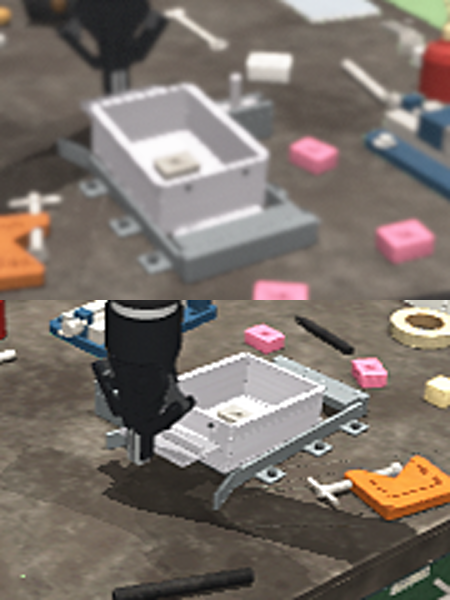

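Call:
{"op": "arm_command", "data": {
  "rows": [
    [0, 0, 0, -5, 0, 0, 255],
    [0, 0, 0, -10, 0, 0, 255],
    [0, 0, 0, -15, 0, 0, 255],
    [0, 0, 0, -20, 0, 0, 255],
    [0, 0, 0, -24, 0, 0, 255],
    [0, 0, 0, -24, 0, 0, 255]
  ]
}}

```text
time_s: 21.55
eef_pos: [505.6, 5.0, 57.3]
tool_rot: [0.67, 0.742, -0.0, 0.0]
wrist_force: [-0.3, 0.2, -0.3]
opening: -0.0
```

```bash
python3 look.py p9 280,160
```

```text
21.65 [505.8   5.1  57.5] [ 0.1 -0.   0.3]
tote 0.55 bay -13.0 2.0 6.0
tote_ledge 0.76 bay -131.0 -3.0 43.0
tote_nose 0.67 bay 92.0 7.0 1.0
tote 0.97 bay -9.0 0.0 9.0
tote_ledge 0.76 bay -135.0 -0.0 44.0
tote_nose 0.88 bay 93.0 2.0 2.0
```

View pics/p9.png

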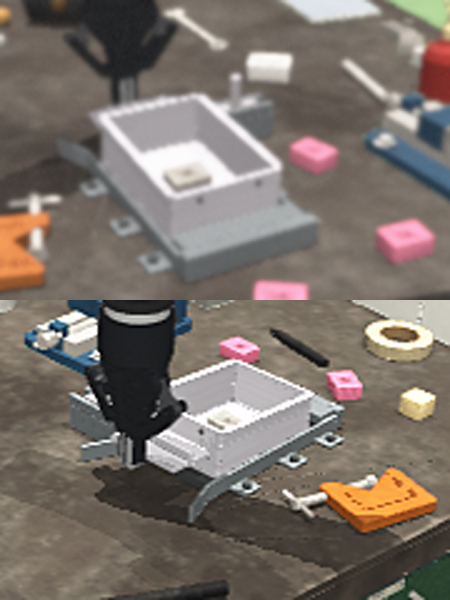

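Call:
{"op": "arm_command", "data": {
  "rows": [
    [0, 0, 0, -4, 0, 0, 255],
    [0, 0, 0, -8, 0, 0, 255],
    [0, 0, 0, -12, 0, 0, 255],
    [0, 0, 0, -12, 0, 0, 255],
    [0, 0, 0, -2, 0, 0, 255],
    [0, 0, 0, -2, 0, 0, 255]
  ]
}}

```text
time_s: 22.7
eef_pos: [505.7, 5.4, 57.4]
tool_rot: [0.669, 0.743, 0.0, -0.0]
wrist_force: [-0.7, -0.3, -0.1]
opening: -0.2
```

```bash
python3 look.py p10 280,160
```

```text
22.8 [505.8   4.4  57.3] [ 0.2 -0.5 -0.4]
tote 0.64 bay -8.0 3.0 -2.0
tote_ledge 0.6 bay -128.0 -1.0 27.0
tote_nose 0.6 bay 97.0 7.0 3.0
tote 0.87 bay -0.0 -1.0 -1.0
tote_ledge 0.82 bay -129.0 2.0 27.0
tote_nose 0.89 bay 95.0 -1.0 -2.0
```

View pics/p10.png

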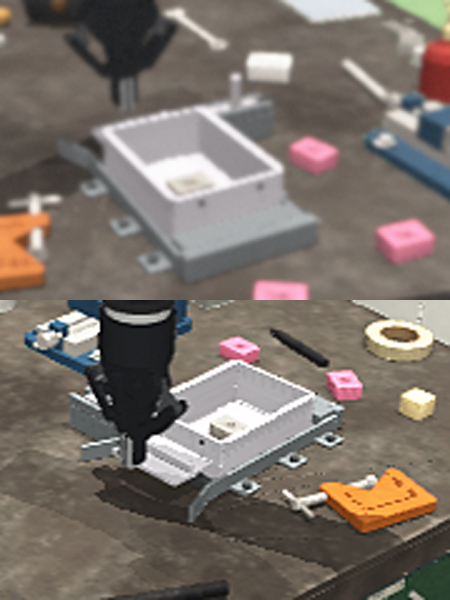

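Run:
```python
from h import *
d=grab_frame('scene'); save(d,'v')
for uv in ((293,180),(318,187),(356,165),(322,150)):
    print(uv,[ray(d,*uv,z).round(0)[:2].tolist() for z in (0,40,60)])
for r in place_of(d,'bolt_pin')[:2]: print(r['conf'],w(d,r['location']))
i=cv2.imread('pics/v.png'); cv2.imwrite('pics/vc.png',cv2.resize(i[130:250,260:440],None,fx=4,fy=4))
lin([647,-43,150]);lin([647,-43,68])
```

```text
(293, 180) [[830.0, -98.0], [764.0, -53.0], [732.0, -30.0]]
(318, 187) [[747.0, -133.0], [686.0, -87.0], [655.0, -63.0]]
(356, 165) [[801.0, -335.0], [737.0, -277.0], [705.0, -248.0]]
(322, 150) [[968.0, -318.0], [894.0, -261.0], [858.0, -232.0]]
row [0.0, 0.0, 0.0, -60.98, 135.72, -92.72]
row [0.0, 0.0, 0.0, -60.97, 135.72, -10.72]
```

View pics/vc.png

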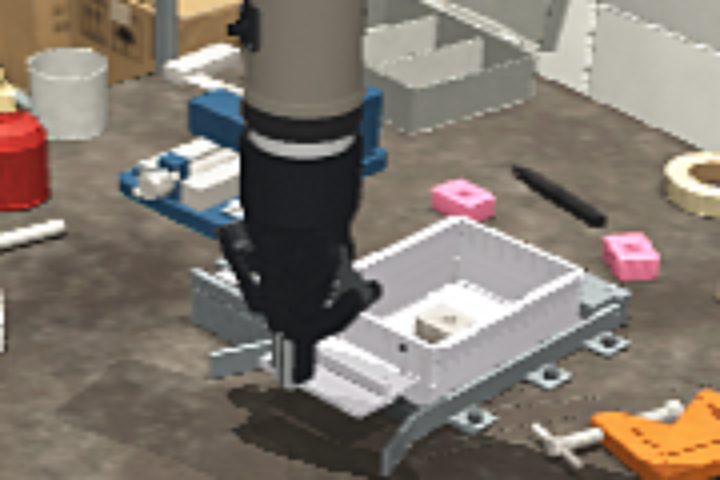

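Call:
{"op": "arm_command", "data": {
  "rows": [
    [0, 0, 0, 2, 0, -50, 255],
    [0, 0, 0, 0, 0, -92, 255],
    [0, 0, 0, -20, 45, -92, 255],
    [0, 0, 0, -40, 90, -92, 255],
    [0, 0, 0, -61, 136, -92, 255],
    [0, 0, 0, -61, 136, -92, 255],
    [0, 0, 0, -61, 136, -60, 255],
    [0, 0, 0, -61, 136, -60, 255]
  ]
}}

```text
time_s: 24.2
eef_pos: [644.2, -42.6, 114.8]
tool_rot: [0.67, 0.743, -0.002, -0.002]
wrist_force: [0.6, -1.1, 0.4]
opening: -0.1
```

Run:
```python
from h import *
d=grab_frame('scene'); save(d,'b1'); d2=grab_frame('side'); save(d2,'b1s'); e=grab_frame('wrist'); save(e,'b1w'); s=sense(); print(s['time_s'],s['eef_pos'])
for dd in (d,d2,e):
    for r in place_of(dd,'bolt_pin')[:2]: print(r['conf'],w(dd,r['location']))
i=cv2.imread('pics/b1.png')[120:240,260:440];j=cv2.imread('pics/b1s.png')[150:270,250:430]
f=lambda a:cv2.resize(a,(450,300),interpolation=cv2.INTER_CUBIC)
cv2.imwrite('pics/b1v.png',np.vstack([f(i),f(j)]))
```

```text
24.35 [647.39425662 -42.48034994 118.39009797]
0.62 [616.70805065 -47.5841824   53.61379988]
0.44 [703.71509776 303.22167616   2.2418352 ]
0.39 [616.51811879 -46.13646632  58.46758679]
0.82 [616.33099176 -47.19290827  55.55628089]
```

View pics/b1v.png

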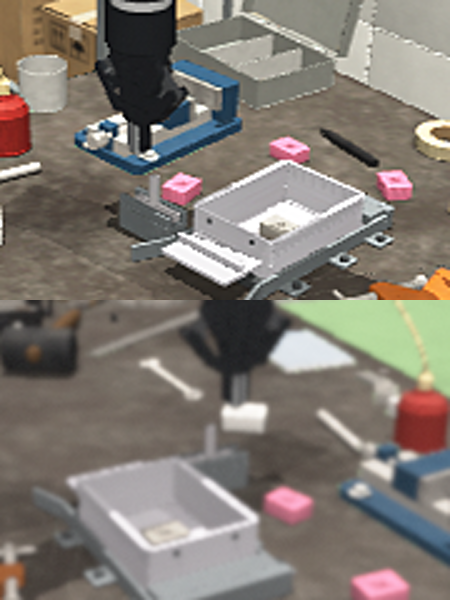

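View pics/b1w.png

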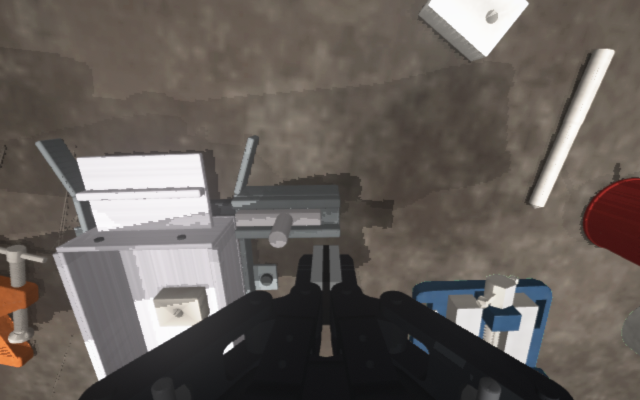

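Call:
{"op": "arm_command", "data": {
  "rows": [
    [0, 0, 0, 0, 0, 30, 255],
    [0, 0, 0, 0, 0, 49, 255],
    [0, 0, 0, 0, 0, 49, 255],
    [0, 0, 0, -1, -6, 49, 255],
    [0, 0, 0, -1, -12, 49, 255],
    [0, 0, 0, -1, -18, 49, 255],
    [0, 0, 0, -1, -24, 49, 255],
    [0, 0, 0, -1, -30, 49, 255],
    [0, 0, 0, -1, -36, 49, 255],
    [0, 0, 0, -1, -42, 49, 255],
    [0, 0, 0, -1, -48, 49, 255],
    [0, 0, 0, -1, -54, 49, 255],
    [0, 0, 0, -1, -54, 49, 255]
  ]
}}

```text
time_s: 26.12
eef_pos: [593.2, -49.5, 68.3]
tool_rot: [0.67, 0.742, -0.0, -0.0]
wrist_force: [1.9, -0.9, 1.9]
opening: -0.0
```

```bash
cat > bl.py <<'E'
from h import *
import sys
n=sys.argv[1]
d=grab_frame('scene'); save(d,n); d2=grab_frame('side'); save(d2,n+'s'); e=grab_frame('wrist'); save(e,n+'w'); s=sense(); print(s['time_s'],s['eef_pos'],s['wrist_force'])
for dd in (d,d2,e):
  for t in ('bolt_pin','tote'):
    for r in place_of(dd,t)[:1]:
        P=w(dd,r['location']); q=P[:2]-[524,-150]; print(t,round(r['conf'],2),P.round(0),'bay',(.1096*q[0]-.994*q[1]).round(1),(.994*q[0]+.1096*q[1]).round(1))
i=cv2.imread(f'pics/{n}.png')[120:240,260:440];j=cv2.imread(f'pics/{n}s.png')[150:270,250:430]
f=lambda a:cv2.resize(a,(450,300),interpolation=cv2.INTER_CUBIC)
cv2.imwrite(f'pics/{n}v.png',np.vstack([f(i),f(j)]))
E
python3 bl.py b2
```

```text
26.275 [593.24873705 -49.38191127  68.07538812] [ 0.60018025 -0.07661981 -0.02862533]
bolt_pin 0.49 [576. -49.  55.] bay -94.7 62.7
tote 0.84 [ 524. -150.   -2.] bay 0.2 -0.3
bolt_pin 0.61 [574. -48.  57.] bay -95.6 61.1
tote 0.76 [ 528. -144.   -1.] bay -5.8 4.2
bolt_pin 0.71 [573. -52.  54.] bay -92.2 59.2
tote 0.33 [ 520. -147.   14.] bay -3.4 -3.5
```

View pics/b2v.png

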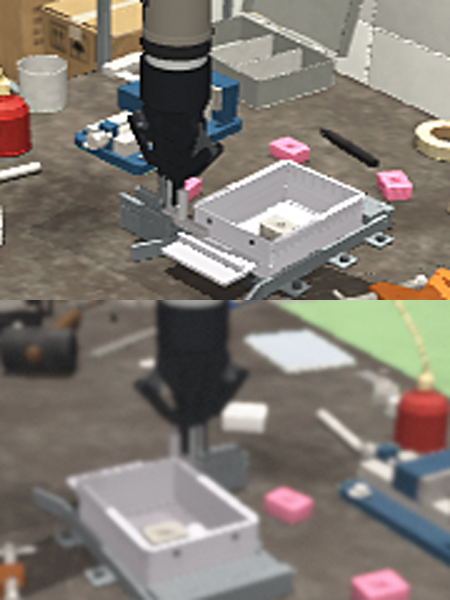

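View pics/b2w.png

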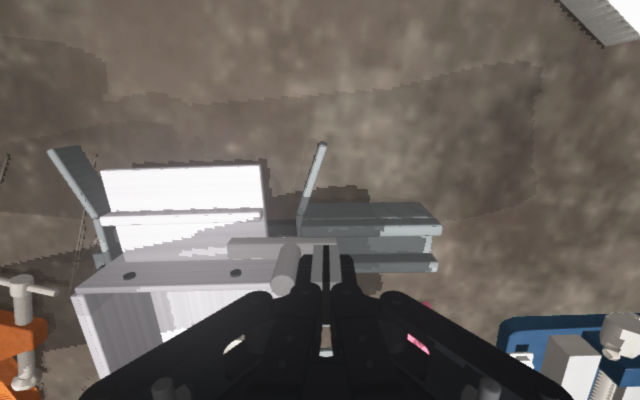

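Call:
{"op": "arm_command", "data": {
  "rows": [
    [0, 0, 0, 0, -2, 0, 255],
    [0, 0, 0, 0, -4, 0, 255],
    [0, 0, 0, 0, -5, 0, 255],
    [0, 0, 0, 0, -5, 0, 255]
  ]
}}

```text
time_s: 27.08
eef_pos: [592.8, -49.2, 68.9]
tool_rot: [0.67, 0.743, 0.004, 0.003]
wrist_force: [11.0, 0.3, -6.5]
opening: 0.1
```

Call:
{"op": "arm_command", "data": {
  "rows": [
    [0, 0, 0, 0, 8, 0, 255],
    [0, 0, 0, 0, 25, 0, 255],
    [0, 0, 0, 0, 30, -40, 255],
    [0, 0, 0, 0, 30, -100, 255],
    [0, 0, 0, 20, 30, -150, 255],
    [0, 0, 0, 60, 30, -150, 255],
    [0, 0, 0, 60, 30, -150, 255],
    [0, 0, 0, 60, 30, -150, 255]
  ]
}}

```text
time_s: 28.08
eef_pos: [611.5, 12.3, 217.5]
tool_rot: [0.67, 0.743, -0.001, -0.0]
wrist_force: [-0.4, -0.1, 0.5]
opening: -0.2
```

```bash
python3 bl.py b3
python3 - <<'E'
from h import *
d=grab_frame('scene'); print([ (w(d,r['location']).round(0),r['conf']) for t in ('packer_centre','alu_block','spanner','nut') for r in place_of(d,t)[:1]])
i=cv2.imread('pics/b3.png'); cv2.imwrite('pics/b3c.png',cv2.resize(i[165:255,290:425],None,fx=5,fy=5,interpolation=cv2.INTER_CUBIC))
E
```

```text
28.225 [612.01570087  11.29371161 217.47873688] [ 0.57389286 -0.43635229  0.65182832]
bolt_pin 0.72 [576. -51.  54.] bay -92.3 62.8
tote 0.68 [ 524. -149.   -1.] bay -1.2 0.4
bolt_pin 0.45 [576. -52.  55.] bay -92.0 62.8
tote 0.69 [ 524. -143.   -3.] bay -7.3 0.8
bolt_pin 0.74 [574. -52.  55.] bay -92.2 60.5
tote 0.8 [ 531. -150.    4.] bay 0.4 6.6
[(array([ 536., -246.,   -0.]), 0.71), (array([725., 105.,   1.]), 0.57), (array([698., 305.,   0.]), 0.73), (array([411., 345.,   0.]), 0.66)]
```

View pics/b3c.png

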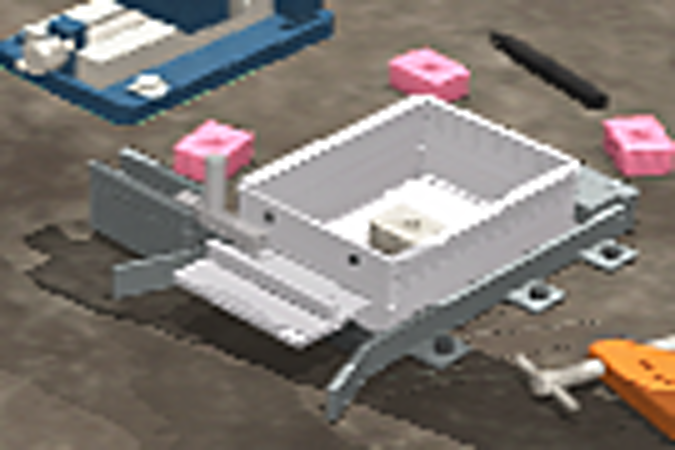

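View pics/b3w.png

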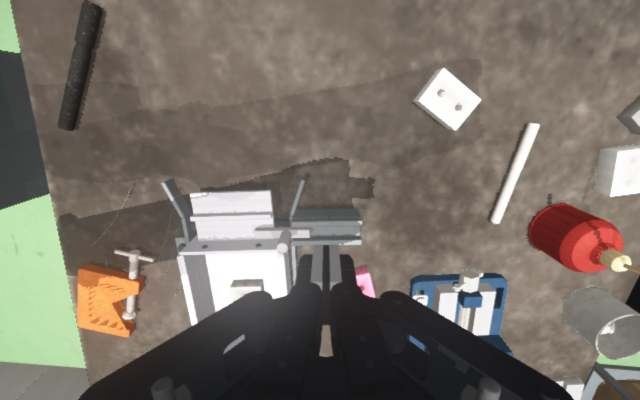

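```bash
python3 -c "
from h import *
print(sign_off())"
```

```text
the job is handed in; nothing more can be done
None
```

The job is handed in, at about 28 s of the 70 s allowed. The packer is in the tote, the tote lies docked in the bay, and the bolt is across.

**How it went:**
- I gripped the steel packer inside the bay, left the pink look-alikes alone, and released it in the middle of the tote.
- Pressing the ledge tipped the nose to about 25–30 mm. I set it on the sill and pushed the tote on by its rib.
- Past the middle I backed off, and the nose tipped down onto the bay floor. I then pushed on the rear edge of the ledge until the tongue was under the lip and the tail dropped behind the sill.
- I pushed the bolt pin along until it hit a stop at about 11 N, then drew the arm clear.

**Last checks:**
- **Tote:** it looks flat, with its height estimated between -3 and +4 mm. The x estimates disagree by camera: about -1 mm (scene), -7 mm (side) and 0 mm (wrist). The y estimates are 0 to 1 mm from two cameras and +6.6 mm from the wrist, which saw it partly hidden. All are within the limits, and the bolt could not have passed with the tote undocked.
- **Packer:** it is visible inside the tote. The detection network's last packer hit was off target, at about (536, -246), so I went by the picture.
- **Bolt:** the pin is at bay y of about 60 to 63 mm, so the bolt is about 42 to 45 mm across.
- **Bystanders:** I touched none of them, and those in the last pictures look undisturbed. I did not measure how far any had moved.
- **Forces:** the highest wrist force I read was about 23 N, and it was near zero after the arm drew clear.

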